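# Lift the greased bushing out of its carton with the tongs

## Task

Fold both flaps of the half-open carton well outwards, past upright, then take the spring tongs out of their wooden stand and use them to pick the round sleeve bushing out of the carton, leaving the square cap beside it. The bushing is freshly greased, so only the tongs' jaws may touch it, never the gripper; do not shift the other things on the shelf. Finish while still holding: the tongs in the gripper, the bushing squeezed between both jaws and held still about 20 cm above the shelf, clear of the carton.

Things in the scene. Friction and masses are not known exactly. Their poses are not given: they have to be found in the camera images.
- carton: Cardboard carton fixed to the shelf, 190 long (its x) by 130 wide (its y) by 55 high, walls and floor 4 thick, open on top apart from the two flaps. A 4 thick cross wall at its x = 0, 40 high, parts it into two cells centred at its x = -46 and +46. Origin: centre of its underside, on the shelf; z up.
- flap_left (a joint): Angle (rad) of the flap hinged along the carton's +y top edge (at carton y = +65, z = 55). Flap 186 long, 60 from hinge to free edge, 4 thick. 0 = shut, level; 1.57 upright; 2.5 leaning outwards at its stop. Starts at 0.8 to 1.15, leaning over the contents, 45 mm or more between both free edges. Stiff crease (1 N at the edge): stays where left. Push it outwards from inside.
- flap_right (a joint): The same for the flap hinged along the carton's -y top edge (carton y = -65, z = 55 mm); mirror image of flap_left.
- bushing: Plain round bronze sleeve bushing, greased: tube 30 outside diameter, 20 bore, 32 high, about 90 g, standing upright on the floor of one of the carton's two cells (either one), within 15 mm of the cell's centre each way. Origin: centre of its underside; z up along its axis.
- cap: Square galvanized post cap, 34 x 34 and 30 high, with a smaller square top, in the carton's other cell; to be left there. Origin: centre of its underside.
- stand: Low wooden stand fixed to the shelf that holds the tongs upright: foot 75 (x) by 115 (y) by 4, socket 42 (x) by 82 (y) outside, 46 high, open on top; hollow 28 by 68, its floor 6 above the shelf. Origin: centre of its underside.
- tongs: Steel spring tongs upright in the stand, jaws down, 107 high, 22 wide in x, 110 g. Origin: midway between the jaw tips, at tip level (6 above the shelf). z points up to the bow joining the arms (a flat strap 22 x 34, top at z = 107). y: the line along which they close. Their y and x match the stand's. Relaxed the jaws stand 53 apart inside. Lift straight up out of the stand.
- tongs_grip (a point): Point on the tongs' middle plane, 71 above their tips, midway between the black rubber grip pads on the outside of both arms (each flat, 20 wide in x, 32 tall). Relaxed, 59 across the pads in y. A spring holds them open: 8 N at the pads starts closing. A slight squeeze to 56-57 carries the open tongs; at 52 (14 N) the jaws are 30 apart; 40 to 60 N pinches a thing with 9 to 16 N.
- jaw_left: Arm and jaw of the tongs on their +y side. Origin: its pivot, at tongs y = +13, z = 101. The jaw plate is 22 wide (x), 24 tall and 4 thick, from tip level up to z = 24; upright and parallel to the other when 30 apart. 1 mm off the width across the grip pads takes about 3 mm off the gap between the jaws.
- jaw_right: Arm and jaw of the tongs on their -y side; mirror image. Origin: its pivot, at tongs y = -13, z = 101 mm.
- clevis: Black iron U-shaped clevis with a pin, 70 x 70 and 16 high, lying loose; bystander. Origin: centre, at the underside.
- bracket_a: Galvanized angle bracket for fences, 50 x 35, 50 high, loose; bystander. Origin: centre of its underside.
- bracket_b: A second bracket, just like bracket_a; bystander.
- rivet_tin: Round copper tin of rivets, 69 diameter, 42 high, loose; bystander. Origin: centre of its underside.
- mug: Chipped blue enamel mug, 80 diameter, 78 high, handle to its +y, loose; bystander. Origin: centre of its underside.
Things that resemble listed ones, but are neither listed nor needed, are in the scene too. Leave any purple look-alike of the tongs alone.

How it is judged:
On the way, in this order (a step that is already met when the one before it is completed fails the run):
1. both carton flaps are folded outwards, past upright (over 1.9 rad) (value of joint each of flap_left, flap_right above 1.9 rad), for 0.2 s.
2. the tongs, held by the gripper, are lifted out of the stand (height (world z) of tongs above 0.055 m and contact force between the fingers and tongs above 1 N), for 0.2 s.
At the end, for the whole second after the job is handed in: Flaps over 1.9 rad; gripper holds the tongs (over 3 N), both jaws press the bushing (over 1 N), its underside over 140 mm above the shelf, not touching gripper or carton, under 40 mm/s; cap within 50 mm, each bystander within 40 mm of its start (all of step 1 and height (world z) of bushing above 0.14 m and contact force between each of jaw_left, jaw_right and bushing above 1 N and contact force between the fingers and tongs above 3 N and height (world z) of tongs above 0.1 m and contact force between each of the fingers, carton and bushing below 0.3 N and linear speed of bushing below 0.04 m/s and height (world z) of cap below 0.07 m and distance of cap from where it was at the start of the episode below 0.05 m and distance of each of clevis, bracket_a, bracket_b, rivet_tin, mug from where it was at the start of the episode below 0.04 m); the arm keeps its last pose, push and grip.
It fails at once if the gripper touched the greased bushing (contact force between the fingers and bushing above 0.5 N).
It fails at once if the square cap was taken out or shoved across the carton (distance of cap from where it was at the start of the episode above 0.05 m).
It fails at once if a bystander on the shelf was shifted more than 40 mm (distance of any of clevis, bracket_a, bracket_b, rivet_tin, mug from where it was at the start of the episode above 0.04 m).
It also fails if it takes over 61 s, if anything falls off the work surface, if the arm or the gripper's body presses on something with over 40 N, if the wrist force passes 120 N, or if a joint passes its speed limit or range.

## Robot

A 6-joint arm with a two-finger parallel gripper is mounted at the origin on the work surface. World frame = base frame: x ahead of the robot, y to its left, z up, the work surface at z = 0. Lengths are in m, angles in rad, forces in N, time in s.
With the tool pointing down it reaches from about 0.275 to 0.775 m from the base axis. Payload 14.6 kg.
Tool frame: the origin (TCP) lies midway between the tips of the shut fingers; the grasp point (between the pads) lies 19 mm behind it; z points along the fingers, y is the direction in which the jaws open and shut (so a half turn about z gives the same grasp; the last joint's range is limited). The gripper opens to 85 mm and grips with 20 to 120 N. Pads are 22 mm wide; open, the fingers measure 114 mm over their backs; the gripper's body (76 mm by 85 mm) begins 54 mm behind the grasp point. The pads swing forward as they close: fully open they stand 13 mm farther back than shut.
Start: joints at [1.116, 0.263, -0.048, 1.259, 0, 1.415], TCP at [0.155, 0.502, 0.231] pointing down, gripper open.
Joint ranges: [-2.65, 2.65], [-0.89, 1.7], [-1.18, 1.37], [-2.13, 2.11], [-1.35, 1.29], [-3.14, 3.14]. Speed limits (rad/s): [1.89, 1.89, 2.57, 2.79, 3.14, 3.14].

## Interface

Orientations are given as a unit quaternion [w, x, y, z].
In Python, from station import manip gives the robot as it stands.
- The arm moves only by the tool carry_out, never from a script. Its argument "deltas" is a list of rows, each an object with "dp": the shift along the world's x, y, z in mm, a list of three; "rotation": the turn, a rotation vector about the world's x, y, z in degrees, a list of three. A call has 1 to 8 rows; each row is the pose to reach, as a shift and turn from the pose measured when the call began; what a row does not reach only later rows make up. A row lasts 1/12 s, in which the tool goes at most 41.7 mm and 7.16 degrees, less where a joint would pass 70% of its speed; a pose out of reach is approached as far as the arm can. A call with a gripper value outside its range is refused whole. "hand" is the closure, from 0 (fully open) to 1 (shut), set as the call begins (left out, the last holds). The fingers move at their own pace and stop on an object; "squeeze" is the grip in N (left out, the last holds). Time passes only in rows, so rows that repeat a pose let the fingers close. It gives the time, the measured TCP pose, the force and the opening at its end, in the units of the state.
- manip.read_state(): the state, without advancing time (a new reading comes with each control period).
- manip.snapshot(name): name is "side" or "top" or "wrist"; returns a dict with "frame" (480x640x3 uint8, blue, green, red), "z_map" (480x640 float32, m along the optical axis (not along the pixel's ray), 0 where there is no reading), "intrinsics" (3x3 intrinsics, pixels), "dist" ([k1, k2, p1, p2, k3] as OpenCV has them; the pictures are not rectified), "rvec" (rotation vector, rad) and "tvec" (3), from world to camera coordinates, as OpenCV has them; the wrist camera has in their place "T_tool_cam" (4x4, takes a point from camera to tool coordinates, whose origin is the TCP and whose axes are the flange's). Camera axes: x right, y down, z forward; pixel columns grow to the right and rows downward; lengths in m; the calibration is good to about 2 mm. A picture is of the moment at which its call begins: read the wrist's pose just before it.
- manip.job_done(): hands the job in, once; it reports no verdict.
The state is a dict: "clock": time; "joint_pos": joint angles; "qd": joint speeds; "joint_efforts": joint torques, N m; "tcp_pos": TCP position; "eef_rot": TCP orientation; "wrist_force": force on the tool from outside, world axes, zero at the start; "ft_torque": the same for the moment, N m; "width": opening from 0.0 (shut) to 1.0 (fully open).
Only numpy, scipy, OpenCV 4.12 (cv2) and the standard library are available. Lean on these libraries where they do the work, as an engineer would, in place of code of your own. Each camera call takes 0.05 s, during which the arm holds its last target.

## Working session

There is one attempt and no reset: what is moved stays moved. The work goes in short steps, Python scripts to look and compute and a tool call to move; the robot and the scene stay as the last step left them, time stands still between calls to the robot, and variables do not carry over. Pictures are saved under pics/ and viewed, and the job is handed in when it is done.

Besides the shell and the picture viewer there is one more tool, called after "Emit:" by a JSON object that holds its "name" and its "arguments". carry_out: Moves the arm, as the interface text tells. Its arguments: {"type":"object","properties":{"deltas":{"type":"array"},"hand":{"type":"number"},"squeeze":{"type":"number"}},"required":["deltas"]}

```bash
ls; mkdir -p pics
cat > h.py <<'E'
import numpy as np, cv2
from station import manip
def snap(name, fn=None):
    st=manip.read_state(); s=manip.snapshot(name)
    if fn: cv2.imwrite('pics/'+fn,s['frame'])
    if 'rvec' in s and s['rvec'] is not None:
        R,_=cv2.Rodrigues(np.array(s['rvec'],float)); t=np.array(s['tvec'],float).reshape(3)
        s['Rwc']=R.T; s['o']=-R.T@t
    else:
        w,x,y,z=st['eef_rot']
        from scipy.spatial.transform import Rotation as Ro
        T=np.eye(4);T[:3,:3]=Ro.from_quat([x,y,z,w]).as_matrix();T[:3,3]=st['tcp_pos']
        M=T@np.array(s['T_tool_cam']); s['Rwc']=M[:3,:3]; s['o']=M[:3,3]
    return s
def nrm(s,uv):
    return cv2.undistortPoints(np.array(uv,float).reshape(-1,1,2),np.array(s['intrinsics']),np.array(s['dist'],float)).reshape(-1,2)
def onplane(s,uv,z):
    n=nrm(s,uv); d=np.c_[n,np.ones(len(n))]@s['Rwc'].T
    return s['o']+d*((z-s['o'][2])/d[:,2])[:,None]
def pts(s,uv):
    uv=np.array(uv).reshape(-1,2); n=nrm(s,uv); z=s['z_map'][uv[:,1].astype(int),uv[:,0].astype(int)]
    return (np.c_[n,np.ones(len(n))]*z[:,None])@s['Rwc'].T+s['o']
def cloud(s):
    v,u=np.mgrid[0:480,0:640]; uv=np.c_[u.ravel(),v.ravel()]
    return pts(s,uv).reshape(480,640,3)
def tri(s1,uv1,s2,uv2):
    A=[];b=[]
    for s,uv in((s1,uv1),(s2,uv2)):
        n=nrm(s,[uv])[0]; d=s['Rwc']@np.r_[n,1]; d/=np.linalg.norm(d); P=np.eye(3)-np.outer(d,d); A.append(P); b.append(P@s['o'])
    A=np.vstack(A);b=np.hstack(b); x=np.linalg.lstsq(A,b,rcond=None)[0]; return x,np.linalg.norm(A@x-b)
E
python3 - <<'E'
from h import *
for n in('side','top','wrist'):
    s=snap(n,n+'0.png'); print(n,s['o'],s['Rwc'][:,2],s['intrinsics'])
    np.savez('%s0.npz'%n,**{k:np.array(v) for k,v in s.items()})
print(manip.read_state())
E
```

```text
pics
side [ 0.42503722 -0.76173987  0.97292365] [ 0.12201769  0.65316437 -0.74732054] [[564.81343121   0.         308.67808641]
 [  0.         564.81343121 243.81281983]
 [  0.           0.           1.        ]]
top [ 0.38543311 -0.00961086  0.99738171] [ 0.19316008  0.00374086 -0.98116012] [[459.6678469    0.         317.96367114]
 [  0.         459.6678469  236.09000921]
 [  0.           0.           1.        ]]
wrist [0.09230689 0.52141708 0.37356422] [ 0.24621871 -0.07722485 -0.96613284] [[424.62335964   0.         326.24893711]
 [  0.         424.62335964 249.37261711]
 [  0.           0.           1.        ]]
{'clock': 0.15, 'joint_pos': array([ 1.11572048e+00,  2.63411498e-01, -4.87549745e-02,  1.25937950e+00,
       -5.22659459e-08,  1.41549122e+00]), 'qd': array([-0.00029552, -0.00182335,  0.00089682, -0.00149851,  0.00175766,
       -0.00161861]), 'joint_efforts': array([ 3.74266296e-03, -6.37824082e+01,  3.84648550e+01,  1.05704460e-02,
       -5.78287063e-05, -4.26905137e-05]), 'tcp_pos': array([0.1549578 , 0.50141549, 0.23094964]), 'eef_rot': array([-1.12599840e-04,  1.49324777e-01,  9.88788132e-01, -3.57509797e-04]), 'wrist_force': array([ 0.22647638,  0.75845316, -1.18259948]), 'ft_torque': array([ 0.00482261, -0.0294087 ,  0.01310634]), 'width': 0.9987348870040312}
```

View pics/side0.png

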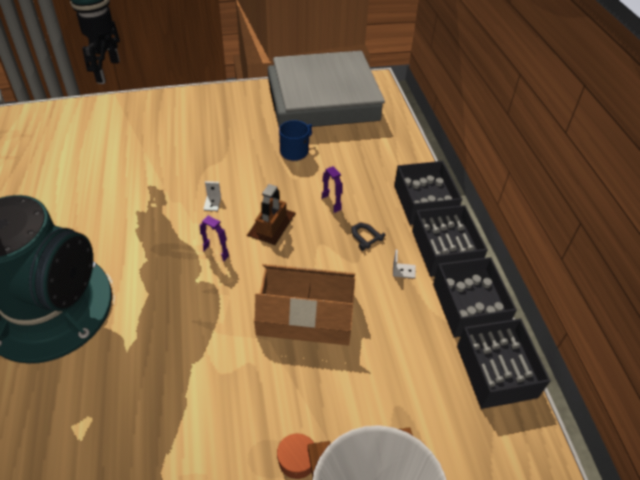

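View pics/top0.png

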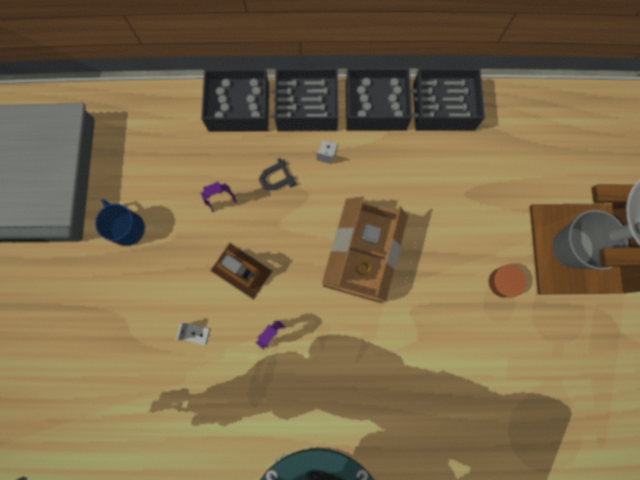

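View pics/wrist0.png

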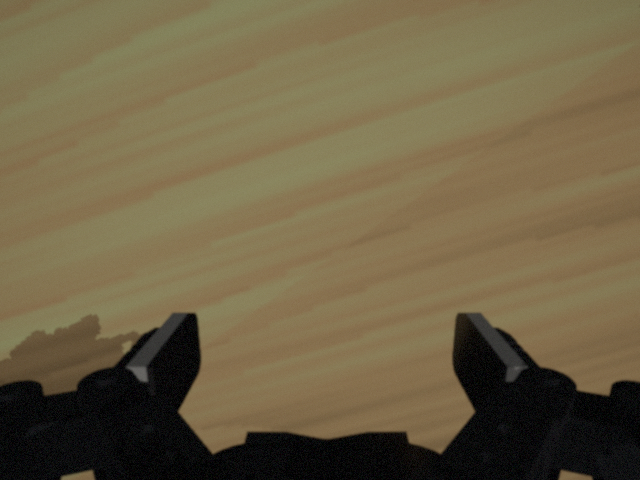

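The top view shows the carton at about (365,250), with the round bushing in its lower cell at (364,268) and the square cap in the upper one at (371,232). There are three tongs-like things: the grey steel one in the brown stand at (240,268), and purple ones at (216,192) and (270,333). The grey one fits, since it is steel and stands in the wooden stand. I'll enlarge it to confirm.

Run:
```python
import cv2,numpy as np
t=cv2.imread('pics/top0.png'); s=cv2.imread('pics/side0.png')
a=cv2.resize(t[190:310,200:420],None,fx=3.6,fy=3.6,interpolation=cv2.INTER_CUBIC)
cv2.imwrite('pics/top0c.png',a)
b=cv2.resize(s[170:350,190:420],None,fx=3.3,fy=3.3,interpolation=cv2.INTER_CUBIC)
cv2.imwrite('pics/side0c.png',b)
```

```text
(no output)
```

View pics/top0c.png

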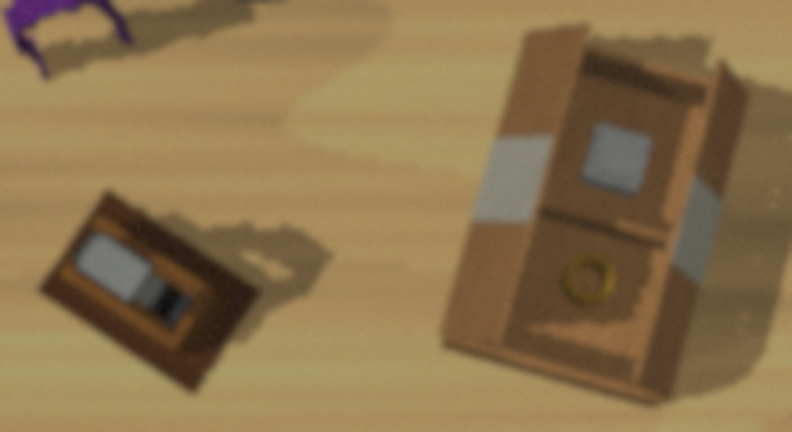

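View pics/side0c.png

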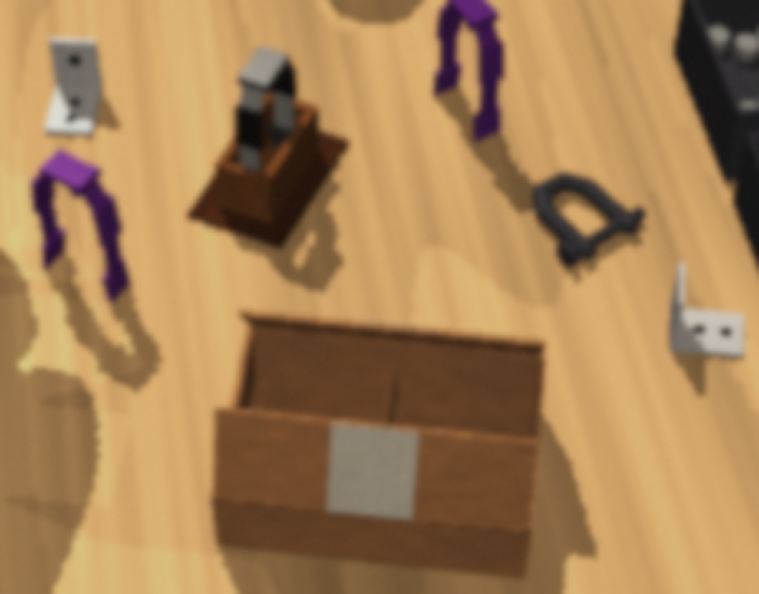

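The crop confirms it: grey tongs with black pads in the brown stand, with the strap at crop (112,265). The carton's lower-left cell holds the ring. Next I'll measure from the rays, the depth map and both views.

Run:
```python
from h import *
t=dict(np.load('top0.npz')); s=dict(np.load('side0.npz'))
c=cloud(t); hsv=cv2.cvtColor(t['frame'],cv2.COLOR_BGR2HSV)
def P(u,v): print((u,v),c[v,u].round(4),hsv[v,u])
k=3.6
for n,(x,y) in dict(strap=(112,265),pad=(165,298),LtopA=(528,32),LtopB=(588,28),LbotA=(445,343),LbotB=(503,345),Rt1=(722,65),Rt2=(745,98),Rb1=(635,395),Rb2=(665,403),cap=(617,158),ring=(588,258),socket=(85,235)).items():
    print(n,end=' ');P(int(200+x/k),int(190+y/k))
# height slice over carton rows
print('row scan at v=265')
for u in range(322,406,3): print(u,c[265,u].round(3))
```

```text
strap (231, 263) [0.5069 0.163  0.1131] [ 45   8 121]
pad (245, 272) [0.4914 0.1381 0.0954] [45 33 31]
LtopA (346, 198) [ 6.687e-01 -6.910e-02  6.000e-04] [ 19 116 152]
LtopB (363, 197) [ 0.6409 -0.0971  0.1052] [ 18 123 141]
LbotA (323, 285) [ 0.4697 -0.0161  0.0454] [ 18 123 122]
LbotB (339, 285) [ 0.4733 -0.0509  0.003 ] [ 16 133 107]
Rt1 (400, 208) [ 0.6162 -0.1698  0.1112] [ 16 132 116]
Rt2 (406, 217) [ 0.6084 -0.1895  0.067 ] [ 16 138  87]
Rb1 (376, 299) [ 0.4398 -0.1237  0.056 ] [ 15 139 121]
Rb2 (384, 301) [ 0.4385 -0.1472  0.0031] [ 18 122 121]
cap (371, 233) [ 0.5812 -0.1193  0.0348] [ 40   7 110]
ring (363, 261) [ 0.5209 -0.1009  0.0345] [ 19 171  88]
socket (223, 255) [0.5391 0.2018 0.0073] [ 13 124  66]
row scan at v=265
322 [ 0.517 -0.014  0.003]
325 [ 0.517 -0.021  0.002]
328 [ 0.509 -0.026  0.066]
331 [ 0.507 -0.032  0.075]
334 [ 0.506 -0.038  0.086]
337 [ 0.385 -0.01   0.997]
340 [ 0.504 -0.049  0.101]
343 [ 0.503 -0.055  0.108]
346 [ 0.385 -0.01   0.997]
349 [ 0.517 -0.073  0.005]
352 [ 0.516 -0.08   0.006]
355 [ 0.516 -0.086  0.006]
358 [ 0.512 -0.09   0.035]
361 [ 0.516 -0.099  0.004]
364 [ 0.517 -0.106  0.002]
367 [ 0.512 -0.109  0.034]
370 [ 0.517 -0.119  0.002]
373 [ 0.516 -0.125  0.006]
376 [ 0.516 -0.132  0.004]
379 [ 0.516 -0.138  0.005]
382 [ 0.516 -0.145  0.004]
385 [ 0.502 -0.136  0.11 ]
388 [ 0.504 -0.145  0.093]
391 [ 0.506 -0.153  0.081]
394 [ 0.508 -0.161  0.064]
397 [ 0.516 -0.178  0.003]
400 [ 0.517 -0.185 -0.001]
403 [ 0.516 -0.191  0.004]
```

Run:
```python
from h import *
t=dict(np.load('top0.npz')); s=dict(np.load('side0.npz'))
c=cloud(t); hsv=cv2.cvtColor(t['frame'],cv2.COLOR_BGR2HSV)
M=np.zeros((480,640),bool);M[185:310,318:415]=1
ok=(t['z_map']>0)&M&(c[...,2]>.062)&(c[...,2]<.13)
n,l,st,_=cv2.connectedComponentsWithStats(ok.astype(np.uint8))
for i in range(1,n):
    if st[i,4]<80: continue
    p=c[l==i]; m=p.mean(0); 
    for _ in range(3):
        U,S,V=np.linalg.svd(p-m); r=(p-m)@V[2]; p=p[abs(r)<.004]; m=p.mean(0)
    nn=V[2]*np.sign(V[2][2]); h=np.cross(nn,[0,0,1]); h/=np.linalg.norm(h)
    if h[0]<0:h=-h
    # point on plane at hinge height (top face ~ .055), 
    up=np.cross(nn,h); up*=np.sign(up[2])
    q=m+up*(.055-m[2])/up[2]
    print(st[i],'tilt',np.arccos(nn[2]),'axis yaw',np.degrees(np.arctan2(h[1],h[0])),'hinge pt',q,'zmax',np.percentile(p[:,2],98),'along',np.ptp(p@h), (p@h).min(),(p@h).max(),(q@h))
# rim hull of walls z .04-.06
lat=c[M&(t['z_map']>0)&(c[...,2]>.02)]
# stand + tongs
M2=np.zeros((480,640),bool);M2[235:305,205:280]=1
for lo,hi in((.098,.13),(.045,.062)):
    p=c[M2&(t['z_map']>0)&(c[...,2]>lo)&(c[...,2]<hi)]
    print('stand',lo,len(p),p.mean(0),cv2.minAreaRect((p[:,:2]*1000).astype(np.float32)))
# foot colour dark brown contour
for nm,lo,hi,z in(('foot',(5,100,20),(20,255,105),.004),):
    m=cv2.inRange(hsv,lo,hi);m[~M2]=0
    cs,_=cv2.findContours(m,0,2); k=max(cs,key=cv2.contourArea)
    w=onplane(t,k.reshape(-1,2),z); print(nm,cv2.minAreaRect((w[:,:2]*1000).astype(np.float32)))
# strap grey
m=((hsv[...,1]<40)&(hsv[...,2]>85)&M2).astype(np.uint8)
cs,_=cv2.findContours(m,0,2); k=max(cs,key=cv2.contourArea)
w=onplane(t,k.reshape(-1,2),.113); print('strap',cv2.minAreaRect((w[:,:2]*1000).astype(np.float32)))
# ring
Mr=np.zeros((480,640),bool);Mr[250:285,345:385]=1
p=c[Mr&(t['z_map']>0)&(c[...,2]>.026)&(c[...,2]<.045)]; print('ring',len(p),cv2.minEnclosingCircle((p[:,:2]*1000).astype(np.float32)),np.median(p[:,2]))
m=((hsv[...,1]>165)&Mr).astype(np.uint8);cs,_=cv2.findContours(m,0,2)
if cs:
  k=max(cs,key=cv2.contourArea); w=onplane(t,k.reshape(-1,2),.036); print('ringcol',cv2.minEnclosingCircle((w[:,:2]*1000).astype(np.float32)))
Mc=np.zeros((480,640),bool);Mc[218:248,355:390]=1
p=c[Mc&(t['z_map']>0)&(c[...,2]>.02)&(c[...,2]<.045)]; print('cap',len(p),cv2.minAreaRect((p[:,:2]*1000).astype(np.float32)))
```

```text
[ 323  197   41   89 1496] tilt 0.9728163191224327 axis yaw -16.371452021820257 hinge pt [ 0.56124686 -0.03384609  0.055     ] zmax 0.10940420279624732 along 0.186339097026901 0.4569767556878078 0.6433158527147088 0.548030820112409
[ 375  206   32   95 1008] tilt 1.0996558981018727 axis yaw -16.49762258664637 hinge pt [ 0.5211514  -0.17036425  0.055     ] zmax 0.11314807017519614 along 0.18411042916976222 0.45864666527649905 0.6427570944462613 0.5480756694501366
stand 0.098 247 [0.50334276 0.15944244 0.1119482 ] ((504.0960388183594, 160.65264892578125), (46.117401123046875, 23.609973907470703), 56.482421875)
stand 0.045 279 [0.50276664 0.15681373 0.04736973] ((504.6212463378906, 161.07925415039062), (82.5528793334961, 41.81549835205078), 56.95564651489258)
foot ((506.5275573730469, 159.19729614257812), (117.47128295898438, 76.88278198242188), 56.91498565673828)
strap ((506.015869140625, 162.63998413085938), (36.96714782714844, 22.89259147644043), 58.39616394042969)
ring 179 ((523.1600952148438, -112.88436889648438), 34.20884704589844) 0.036815724422128326
ringcol ((508.03814697265625, -100.51640319824219), 14.287687301635742)
cap 260 ((569.8447875976562, -113.95726013183594), (37.29758071899414, 61.062923431396484), 64.94528198242188)
```

Measured so far:

| Item | Value |
|---|---|
| Carton centre | about (0.543, -0.103), yaw -16.4° |
| Flap angles | 0.97 and 1.10 rad |
| Bushing | about (0.508, -0.1005) |
| Tongs and stand | about (0.505, 0.161), closing line at 57° |

I'm moving to the carton with the fingers shut.

Emit:
{"name": "carry_out", "arguments": {"deltas": [{"dp": [22,-34,0],"rotation": [0,0,0]},{"dp": [43,-67,0],"rotation": [0,0,0]},{"dp": [65,-101,0],"rotation": [0,0,0]},{"dp": [86,-134,0],"rotation": [0,0,0]},{"dp": [108,-168,0],"rotation": [0,0,0]},{"dp": [130,-202,0],"rotation": [0,0,0]},{"dp": [151,-235,0],"rotation": [0,0,0]},{"dp": [173,-269,0],"rotation": [0,0,0]}], "hand": 1.0, "squeeze": 40}}

```text
clock: 0.82
tcp_pos: [0.3283, 0.2307, 0.231]
eef_rot: [-0.0, 0.149, 0.989, -0.0]
wrist_force: [1.4, 1.2, 0.1]
width: 0.001
```

Emit:
{"name": "carry_out", "arguments": {"deltas": [{"dp": [22,-34,0],"rotation": [0,0,0]},{"dp": [43,-67,0],"rotation": [0,0,0]},{"dp": [65,-101,0],"rotation": [0,0,0]},{"dp": [86,-134,0],"rotation": [0,0,0]},{"dp": [108,-168,0],"rotation": [0,0,0]},{"dp": [130,-202,0],"rotation": [0,0,0]},{"dp": [151,-235,0],"rotation": [0,0,0]},{"dp": [173,-269,0],"rotation": [0,0,0]}]}}

```text
clock: 1.48
tcp_pos: [0.5018, -0.0403, 0.2309]
eef_rot: [-0.0, 0.149, 0.989, -0.0]
wrist_force: [0.1, 0.4, 0.7]
width: -0.0
```

Emit:
{"name": "carry_out", "arguments": {"deltas": [{"dp": [14,-22,0],"rotation": [0,0,1]},{"dp": [28,-44,0],"rotation": [0,0,1]},{"dp": [41,-66,0],"rotation": [0,0,1]},{"dp": [41,-66,0],"rotation": [0,0,1]},{"dp": [41,-66,0],"rotation": [0,0,1]}]}}

```text
clock: 1.9
tcp_pos: [0.5429, -0.1072, 0.2302]
eef_rot: [-0.001, 0.142, 0.99, -0.0]
wrist_force: [-0.7, 0.2, 1.0]
width: 0.002
```

Run:
```python
from h import *
s=snap('wrist','w1.png'); np.savez('w1.npz',**{k:np.array(v) for k,v in s.items()})
print(manip.read_state()['tcp_pos'])
```

```text
[ 0.5425239  -0.10635888  0.23047095]
```

View pics/w1.png

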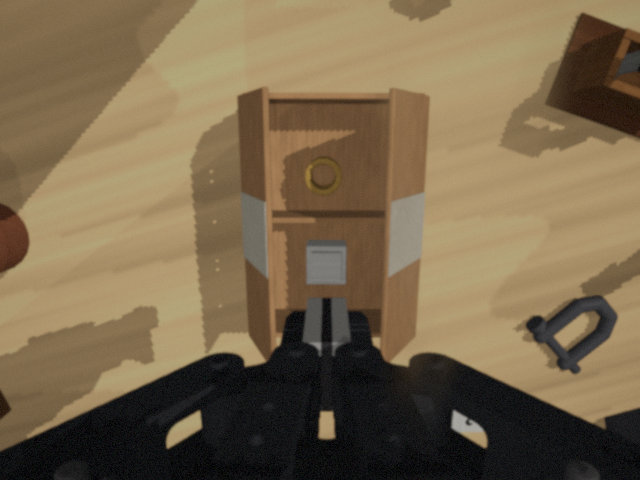

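The wrist view shows the ring at (323,176), the cap at (327,262), and the carton square to the image with the fingers between the flaps. I'll check the bushing from both views.

Run:
```python
from h import *
t=dict(np.load('top0.npz')); w=dict(np.load('w1.npz')); c=cloud(w)
hsv=cv2.cvtColor(w['frame'],cv2.COLOR_BGR2HSV)
m=((hsv[...,1]>170)).astype(np.uint8); m[:145]=0;m[210:]=0;m[:,:290]=0;m[:,355:]=0
cs,_=cv2.findContours(m,0,2);k=max(cs,key=cv2.contourArea);print(cv2.boundingRect(k),cv2.minEnclosingCircle(k))
q=onplane(w,k.reshape(-1,2),.036);print('ring w',cv2.minEnclosingCircle((q[:,:2]*1000).astype(np.float32)))
th=cv2.cvtColor(t['frame'],cv2.COLOR_BGR2HSV)
m2=(th[...,1]>165).astype(np.uint8);m2[:250]=0;m2[285:]=0;m2[:,:345]=0;m2[:,385:]=0
k2=max(cv2.findContours(m2,0,2)[0],key=cv2.contourArea);
u1=cv2.minEnclosingCircle(k)[0];u2=cv2.minEnclosingCircle(k2)[0]
print('tri ring top',tri(t,u2,w,u1))
C=np.array([.543,-.1027]);a=np.radians(-16.43);h=np.array([np.cos(a),np.sin(a)]);n=np.array([-h[1],h[0]])
# carton end wall top edges: end near base at row ~93-100; cross wall
for uv,z in(((330,96),.055),((270,95),.055),((390,95),.055),((330,212),.04),((273,212),.04),((385,212),.04)):
    p=onplane(w,[uv],z)[0][:2]; print(uv,p.round(4),'along/lat',((p-C)@h).round(4),((p-C)@n).round(4), c[uv[1],uv[0]].round(3))
# flap planes, in carton lat/z
for U in((242,262),(396,420)):
  sl=c[120:330:15,U[0]:U[1]:4].reshape(-1,3); sl=sl[(sl[:,2]>.06)&(sl[:,2]<.12)]
  L=(sl[:,:2]-C)@n; f=np.polyfit(sl[:,2],L,1); print('flap lat at .055',np.polyval(f,.055),'at .11',np.polyval(f,.11),len(sl))
```

```text
(318, 191, 1, 1) ((318.0, 191.0), 9.999999747378752e-05)
ring w ((518.2900390625, -106.39810943603516), 9.999999747378752e-05)
tri ring top (array([ 0.53800929, -0.11878431, -0.17055857]), np.float64(0.005452492864312652))
(330, 96) [ 0.4538 -0.078 ] along/lat -0.0926 -0.0015 [ 0.454 -0.078  0.055]
(270, 95) [ 0.4411 -0.1187] along/lat -0.0932 -0.0442 [ 0.441 -0.119  0.055]
(390, 95) [ 0.465  -0.0368] along/lat -0.0935 0.0411 [ 0.467 -0.045  0.106]
(330, 212) [ 0.5365 -0.1018] along/lat -0.0065 -0.001 [ 0.541 -0.103  0.014]
(273, 212) [ 0.5238 -0.1452] along/lat -0.0064 -0.0462 [ 0.527 -0.15   0.015]
(385, 212) [ 0.5487 -0.0599] along/lat -0.0067 0.0427 [ 0.535 -0.065  0.105]
flap lat at .055 -0.06899671291356527 at .11 -0.042317309358904986 59
flap lat at .055 0.07104681208460141 at .11 0.03462225483824623 83
```

Emit:
{"name": "carry_out", "arguments": {"deltas": [{"dp": [0,0,-35],"rotation": [0,0,0]},{"dp": [0,0,-70],"rotation": [0,0,0]},{"dp": [0,0,-105],"rotation": [0,0,0]},{"dp": [0,0,-135],"rotation": [0,0,0]},{"dp": [0,0,-152],"rotation": [0,0,0]},{"dp": [0,0,-152],"rotation": [0,0,0]}]}}

```text
clock: 2.45
tcp_pos: [0.5401, -0.1046, 0.0756]
eef_rot: [-0.003, 0.141, 0.99, 0.0]
wrist_force: [-0.6, 1.1, 0.4]
width: 0.002
```

Emit:
{"name": "carry_out", "arguments": {"deltas": [{"dp": [3,11,0],"rotation": [0,0,0]},{"dp": [6,22,0],"rotation": [0,0,0]},{"dp": [9,33,0],"rotation": [0,0,0]},{"dp": [13,44,0],"rotation": [0,0,0]},{"dp": [16,55,0],"rotation": [0,0,0]},{"dp": [19,66,0],"rotation": [0,0,0]},{"dp": [22,76,0],"rotation": [0,0,0]},{"dp": [23,78,0],"rotation": [0,0,0]}]}}

```text
clock: 3.12
tcp_pos: [0.5635, -0.0248, 0.0757]
eef_rot: [-0.003, 0.14, 0.99, 0.001]
wrist_force: [-1.2, -2.0, -0.2]
width: 0.001
```

Run:
```python
from h import *
s=snap('top','t1.png');cv2.imwrite('pics/t1c.png',cv2.resize(s['frame'][180:320,290:440],None,fx=4,fy=4))
print(manip.read_state()['tcp_pos'],manip.read_state()['wrist_force'])
```

```text
[ 0.56350755 -0.02512026  0.0756336 ] [-0.28911019 -0.11679617 -0.32191394]
```

View pics/t1c.png

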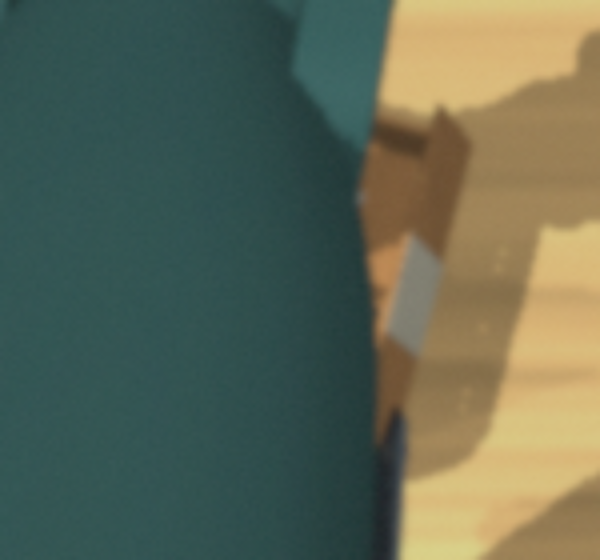

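Emit:
{"name": "carry_out", "arguments": {"deltas": [{"dp": [-6,-20,0],"rotation": [0,0,0]},{"dp": [-14,-48,0],"rotation": [0,0,0]},{"dp": [-22,-76,0],"rotation": [0,0,0]},{"dp": [-26,-90,0],"rotation": [0,0,0]},{"dp": [-30,-102,0],"rotation": [0,0,0]},{"dp": [-34,-115,0],"rotation": [0,0,0]},{"dp": [-38,-128,0],"rotation": [0,0,0]},{"dp": [-42,-141,0],"rotation": [0,0,0]}]}}

```text
clock: 3.83
tcp_pos: [0.5216, -0.1662, 0.076]
eef_rot: [-0.003, 0.139, 0.99, 0.001]
wrist_force: [2.8, 5.6, -0.8]
width: 0.001
```

Emit:
{"name": "carry_out", "arguments": {"deltas": [{"dp": [-3,-11,0],"rotation": [0,0,0]},{"dp": [-4,-13,0],"rotation": [0,0,0]},{"dp": [-4,-13,0],"rotation": [0,0,0]},{"dp": [0,0,30],"rotation": [0,0,0]},{"dp": [10,30,60],"rotation": [0,0,0]},{"dp": [20,60,100],"rotation": [0,0,0]},{"dp": [24,80,135],"rotation": [0,0,0]},{"dp": [24,80,155],"rotation": [0,0,0]}]}}

```text
clock: 4.5
tcp_pos: [0.546, -0.0831, 0.2335]
eef_rot: [-0.002, 0.138, 0.99, 0.001]
wrist_force: [1.5, 0.0, -0.2]
width: 0.001
```

Run:
```python
from h import *
print(manip.read_state()['tcp_pos'],manip.read_state()['wrist_force'])
s=snap('wrist','w2.png'); np.savez('w2.npz',**{k:np.array(v) for k,v in s.items()})
```

```text
[ 0.54604136 -0.08314517  0.23346339] [ 1.48922997  0.03584091 -0.15263704]
```

View pics/w2.png

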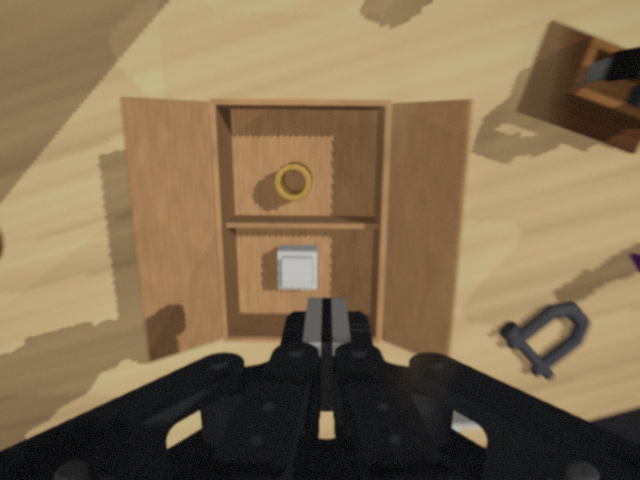

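Both flaps now lie outwards, with the ring at (294,182) and the cap at (297,268). I'll measure the flap angles, the ring and the rim corners.

Run:
```python
from h import *
t=dict(np.load('top0.npz')); w=dict(np.load('w2.npz')); c=cloud(w)
C=np.array([.543,-.1027]);a=np.radians(-16.43);h=np.array([np.cos(a),np.sin(a)]);n=np.array([-h[1],h[0]])
def ca(p): p=np.asarray(p)[...,:2]-C; return np.c_[p@h,p@n].round(4)
for U in((150,205),(398,445)):
  sl=c[130:320:10,U[0]:U[1]:5].reshape(-1,3); sl=sl[(sl[:,2]>.055)&(sl[:,2]<.13)]
  L=(sl[:,:2]-C)@n; f=np.polyfit(L,sl[:,2],1); print('slope angle',np.pi-abs(np.arctan(f[0])),len(sl))
hsv=cv2.cvtColor(w['frame'],cv2.COLOR_BGR2HSV)
print(hsv[182,280],hsv[182,260],hsv[150,310])
m=((hsv[...,1]>150)&(hsv[...,0]>=20)).astype(np.uint8); m[:155]=0;m[210:]=0;m[:,:265]=0;m[:,325:]=0
k=max(cv2.findContours(m,0,2)[0],key=cv2.contourArea);u1=cv2.minEnclosingCircle(k);print(u1)
q=onplane(w,k.reshape(-1,2),.036);r=cv2.minEnclosingCircle((q[:,:2]*1000).astype(np.float32));print('ring w',r,ca(np.array([r[0]])/1000))
th=cv2.cvtColor(t['frame'],cv2.COLOR_BGR2HSV)
m2=(th[...,1]>165).astype(np.uint8);m2[:250]=0;m2[285:]=0;m2[:,:345]=0;m2[:,385:]=0
k2=max(cv2.findContours(m2,0,2)[0],key=cv2.contourArea);u2=cv2.minEnclosingCircle(k2);print(u2)
print('tri ring',tri(t,u2[0],w,u1[0]))
for uv in((211,101),(390,101),(221,338),(380,338)): 
  p=onplane(w,[uv],.055); print(uv,p.round(4),ca(p))
Mr=c[160:205,270:320];p=Mr[(Mr[...,2]>.03)&(Mr[...,2]<.042)];r=cv2.minEnclosingCircle((p[:,:2]*1000).astype(np.float32));print('depth ring',len(p),r)
```

```text
slope angle 2.416725170113058 208
slope angle 2.375075984236242 190
[ 19 150 139] [ 15 123 122] [ 15 121 165]
((297.0, 194.0), 2.2361679077148438)
ring w ((518.9879760742188, -98.9167251586914), 1.7892228364944458) [[-0.0241 -0.0032]]
((363.0, 267.0), 6.708303928375244)
tri ring (array([ 0.56767956, -0.14500054, -0.43150877]), np.float64(0.00043636148441494063))
(211, 101) [[ 0.4355 -0.1373  0.055 ]] [[-0.0933 -0.0636]]
(390, 101) [[ 0.471  -0.0131  0.055 ]] [[-0.0944  0.0655]]
(221, 338) [[ 0.6141 -0.1925  0.055 ]] [[ 0.0936 -0.0661]]
(380, 338) [[ 0.6502 -0.0654  0.055 ]] [[0.0922 0.066 ]]
depth ring 637 ((508.8798522949219, -99.47349548339844), 15.011536598205566)
```

Carton, flaps (2.4 rad) and bushing (about 0.5085, -0.100, top at 0.036) agree between the views. Next I'll open the gripper and go near the tongs, with the tool yaw turned to the stand.

Emit:
{"name": "carry_out", "arguments": {"deltas": [{"dp": [0,35,0],"rotation": [0,0,-3]},{"dp": [0,72,0],"rotation": [0,0,-6]},{"dp": [0,110,0],"rotation": [0,0,-10]},{"dp": [0,150,0],"rotation": [0,0,-14]},{"dp": [1,190,0],"rotation": [0,0,-17]},{"dp": [1,217,0],"rotation": [0,0,-17]},{"dp": [1,217,0],"rotation": [0,0,-17]},{"dp": [1,217,0],"rotation": [0,0,-17]}], "hand": 0.0}}

```text
clock: 5.22
tcp_pos: [0.5481, 0.1347, 0.2378]
eef_rot: [0.001, 0.281, 0.96, 0.0]
wrist_force: [-0.2, -0.4, -0.5]
width: 0.998
```

Run:
```python
from h import *
st=manip.read_state();print(st['tcp_pos'],st['eef_rot'],st['width'])
s=snap('wrist','w3.png'); np.savez('w3.npz',**{k:np.array(v) for k,v in s.items()})
s=snap('top','t3.png'); np.savez('t3.npz',**{k:np.array(v) for k,v in s.items()})
```

```text
[0.54812562 0.13471116 0.23783215] [8.10656300e-04 2.81327527e-01 9.59611361e-01 4.47964673e-04] 0.9981786200875057
```

View pics/w3.png

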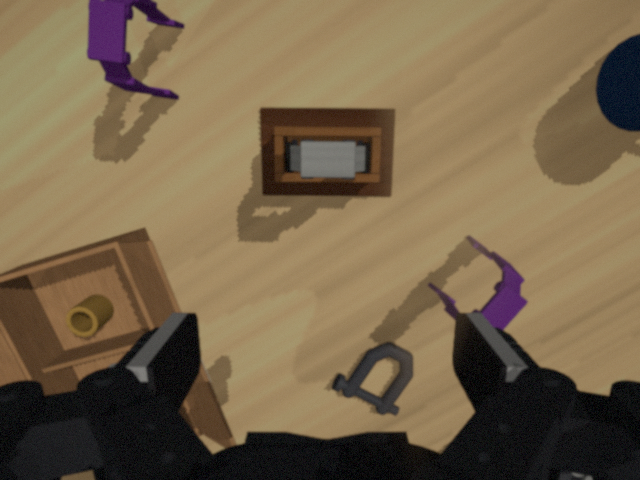

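The wrist view shows the grey strap at (327,159) inside the socket (275-380, 128-182), square to the image. Purple look-alikes are at (110,30) and (500,290). I'll measure the strap across two views.

Run:
```python
from h import *
t=dict(np.load('top0.npz')); w=dict(np.load('w3.npz')); c=cloud(w)
def strap(s,box,z):
    hsv=cv2.cvtColor(s['frame'],cv2.COLOR_BGR2HSV); m=((hsv[...,1]<40)&(hsv[...,2]>90)).astype(np.uint8)
    k=np.zeros_like(m);k[box[0]:box[1],box[2]:box[3]]=1;m&=k
    c_=max(cv2.findContours(m,0,2)[0],key=cv2.contourArea); q=onplane(s,c_.reshape(-1,2),z)
    r=cv2.minAreaRect(c_.astype(np.float32)); return r,cv2.minAreaRect((q[:,:2]*1000).astype(np.float32))
hsv=cv2.cvtColor(w['frame'],cv2.COLOR_BGR2HSV); print(hsv[159,327],hsv[159,296],hsv[159,362])
r1=strap(w,(120,190,298,360),.113);r2=strap(t,(240,300,210,275),.113);print(r1,r2)
print('tri',tri(w,r1[0][0],t,r2[0][0]))
B=c[125:190,265:390]
for lo,hi in((.104,.122),(.043,.05)):
  p=B[(B[...,2]>lo)&(B[...,2]<hi)]; print(lo,len(p),np.median(p[:,2]),cv2.minAreaRect((p[:,:2]*1000).astype(np.float32)))
# foot
m=cv2.inRange(hsv,(3,100,20),(22,255,110));m[:95]=0;m[205:]=0;m[:,:250]=0;m[:,405:]=0
k=max(cv2.findContours(m,0,2)[0],key=cv2.contourArea);q=onplane(w,k.reshape(-1,2),.004);print('foot',cv2.minAreaRect((q[:,:2]*1000).astype(np.float32)))
p=c[225:330,430:530];p=p[(p[...,2]>.02)&(p[...,2]<.14)];print('purple',p.min(0),p.max(0))
p=c[0:100,85:185];p=p[(p[...,2]>.02)&(p[...,2]<.14)];print('purple2',p.min(0),p.max(0))
```

```text
[ 20  13 122] [30 13 77] [ 26  17 105]
(((329.5, 158.5), (35.0, 59.0), 90.0), ((505.481689453125, 165.01734924316406), (36.67283630371094, 21.25008773803711), 57.333560943603516)) (((231.03843688964844, 263.6922912597656), (18.027755737304688, 11.648704528808594), 33.690067291259766), ((505.7299499511719, 162.8489990234375), (35.80838394165039, 22.4785213470459), 57.47580337524414))
tri (array([0.50624264, 0.16468902, 0.10469699]), np.float64(0.0006958684849443111))
0.104 2068 0.1128348854217858 ((504.95703125, 163.71548461914062), (34.81034851074219, 23.988243103027344), 57.01162338256836)
0.043 2393 0.04595497625962597 ((505.1181640625, 164.2003936767578), (82.37103271484375, 42.24677658081055), 56.64107131958008)
foot ((505.3369140625, 156.60317993164062), (125.74276733398438, 81.96598815917969), 57.27251052856445)
purple [0.6377545  0.17760502 0.02013651] [0.67833645 0.24053857 0.10879645]
purple2 [0.34171447 0.06646455 0.02013994] [0.39884765 0.1205028  0.10943416]
```

Emit:
{"name": "carry_out", "arguments": {"deltas": [{"dp": [-20,14,0],"rotation": [0,0,0]},{"dp": [-43,28,0],"rotation": [0,0,0]},{"dp": [-43,28,-30],"rotation": [0,0,0]},{"dp": [-43,28,-60],"rotation": [0,0,0]},{"dp": [-43,28,-85],"rotation": [0,0,0]},{"dp": [-43,28,-85],"rotation": [0,0,0]}]}}

```text
clock: 5.82
tcp_pos: [0.5032, 0.1594, 0.1492]
eef_rot: [-0.002, 0.283, 0.959, -0.001]
wrist_force: [0.1, 0.2, -0.5]
width: 1.001
```

Run:
```python
from h import *
st=manip.read_state();print(st['tcp_pos'],st['eef_rot'],st['wrist_force'])
s=snap('wrist','w4.png'); np.savez('w4.npz',**{k:np.array(v) for k,v in s.items()})
```

```text
[0.50323676 0.15942824 0.14920548] [-1.76033792e-03  2.83391003e-01  9.59002377e-01 -9.38518436e-04] [ 0.09253381  0.24402925 -0.48418068]
```

View pics/w4.png

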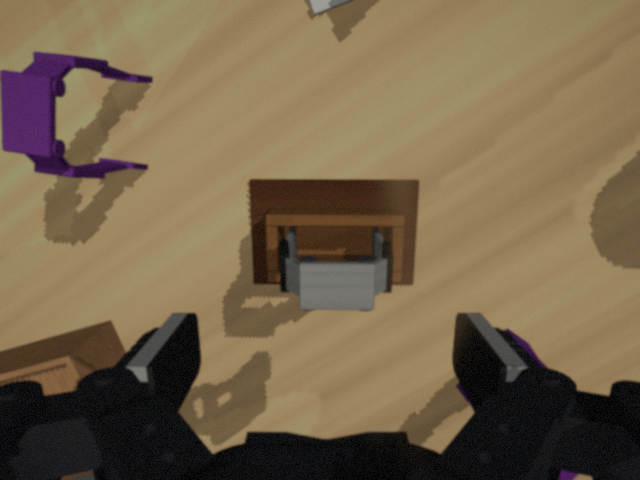

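Run:
```python
from h import *
w=dict(np.load('w4.npz')); c=cloud(w)
B=c[175:318,245:420]
st=manip.read_state();a=np.radians(57);yv=np.array([np.cos(a),np.sin(a)]);xv=np.array([yv[1],-yv[0]])
for lo,hi in((.108,.12),(.043,.05)):
  p=B[(B[...,2]>lo)&(B[...,2]<hi)]; r=cv2.minAreaRect((p[:,:2]*1000).astype(np.float32));d=np.array(r[0])/1000-st['tcp_pos'][:2];print(np.median(p[:,2]),r,'off x,y tongs',d@xv,d@yv)
```

```text
0.1128464487041609 ((505.2173767089844, 164.02903747558594), (34.1385498046875, 24.8369140625), 56.966556549072266) off x,y tongs -0.001548449687650167 0.004212272369129153
0.04599164616550744 ((504.9880676269531, 164.24301147460938), (82.20220947265625, 42.340049743652344), 57.2031364440918) off x,y tongs -0.0018573030580587642 0.004266835387258014
```

The strap and socket centre come out at (0.505, 0.164), so I'm shifting 2 and 4.5 mm and then descending to the pads.

Emit:
{"name": "carry_out", "arguments": {"deltas": [{"dp": [2,5,0],"rotation": [0,0,0]},{"dp": [2,5,-20],"rotation": [0,0,0]},{"dp": [2,5,-40],"rotation": [0,0,0]},{"dp": [2,5,-60],"rotation": [0,0,0]},{"dp": [2,5,-80],"rotation": [0,0,0]},{"dp": [2,5,-92],"rotation": [0,0,0]},{"dp": [2,5,-92],"rotation": [0,0,0]},{"dp": [2,5,-92],"rotation": [0,0,0]}]}}

```text
clock: 6.53
tcp_pos: [0.5072, 0.1647, 0.0609]
eef_rot: [-0.0, 0.284, 0.959, -0.0]
wrist_force: [-0.6, 0.4, -0.2]
width: 1.005
```

Emit:
{"name": "carry_out", "arguments": {"deltas": [{"dp": [-2,-1,-7],"rotation": [0,0,0]},{"dp": [-2,-1,-7],"rotation": [0,0,0]},{"dp": [-2,-1,-7],"rotation": [0,0,0]},{"dp": [-2,-1,-7],"rotation": [0,0,0]},{"dp": [-2,-1,-7],"rotation": [0,0,0]}], "hand": 0.3, "squeeze": 20}}

```text
clock: 6.95
tcp_pos: [0.5059, 0.1638, 0.0548]
eef_rot: [0.0, 0.284, 0.959, 0.0]
wrist_force: [0.7, 0.6, 7.0]
width: 0.698
```

Run:
```python
from h import *
st=manip.read_state();print(st['tcp_pos'],st['width'],st['wrist_force'])
s=snap('wrist','w5.png'); s=snap('side','s5.png'); cv2.imwrite('pics/s5c.png',cv2.resize(s['frame'][120:280,200:360],None,fx=3.5,fy=3.5,interpolation=2))
```

```text
[0.50586721 0.16379306 0.05477525] 0.6978068744172145 [0.67833442 0.55791882 7.0281624 ]
```

View pics/w5.png

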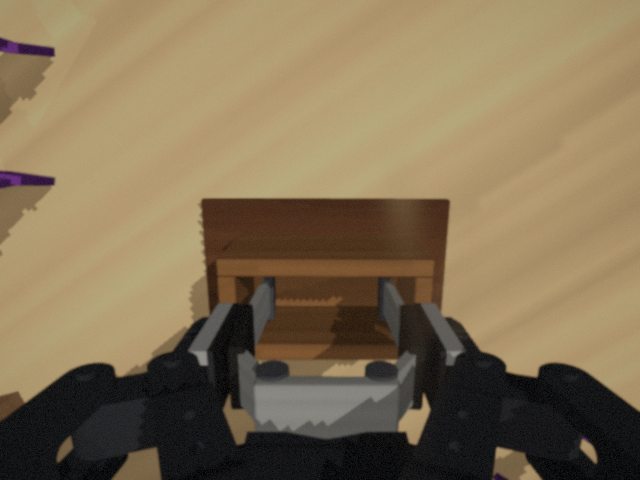

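View pics/s5c.png

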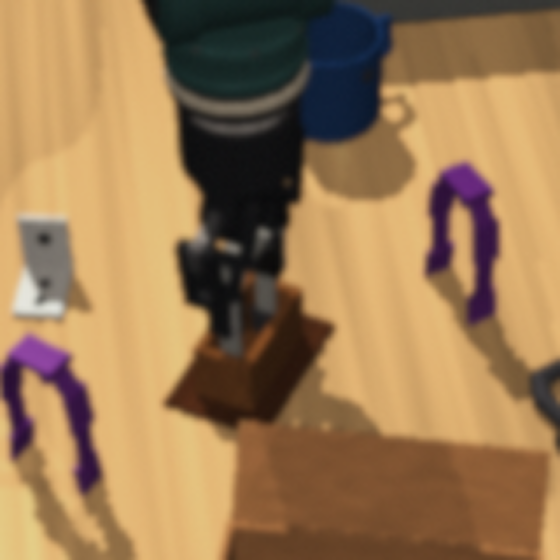

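The fingers sit flat on both pads at about 59 mm, and the tongs are central. I'm squeezing slightly to about 56.5 mm and lifting straight up.

Emit:
{"name": "carry_out", "arguments": {"deltas": [{"dp": [0,0,0],"rotation": [0,0,0]},{"dp": [0,0,0],"rotation": [0,0,0]},{"dp": [0,0,0],"rotation": [0,0,0]},{"dp": [0,0,2],"rotation": [0,0,0]},{"dp": [0,0,5],"rotation": [0,0,0]},{"dp": [0,0,10],"rotation": [0,0,0]}], "hand": 0.34, "squeeze": 30}}

```text
clock: 7.55
tcp_pos: [0.5054, 0.1637, 0.0647]
eef_rot: [-0.0, 0.284, 0.959, -0.0]
wrist_force: [0.6, 0.2, -1.6]
width: 0.665
```

Run:
```python
from h import *
st=manip.read_state();print(st['tcp_pos'],st['width'],st['wrist_force'],st['ft_torque'])
s=snap('wrist','w6.png')
```

```text
[0.50543208 0.16371423 0.06471703] 0.6654258062044683 [ 0.63135407  0.24608884 -1.63232161] [ 0.01660462  0.03073323 -0.03580736]
```

View pics/w6.png

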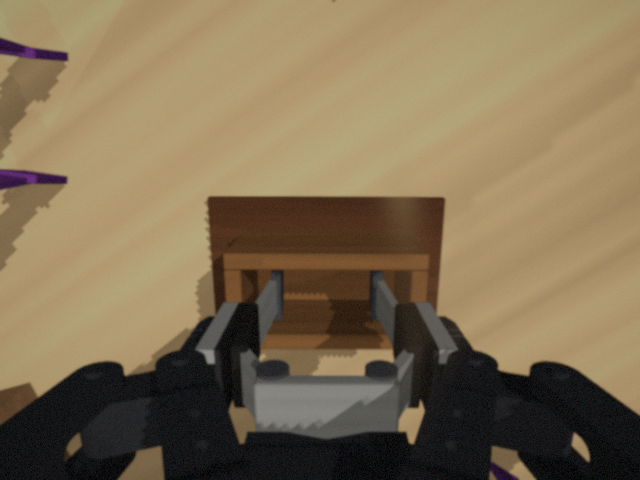

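The tongs rise with the gripper, with the strap unmoved relative to the fingers. Continuing up.

Emit:
{"name": "carry_out", "arguments": {"deltas": [{"dp": [0,0,12],"rotation": [0,0,0]},{"dp": [0,0,26],"rotation": [0,0,0]},{"dp": [0,0,42],"rotation": [0,0,0]},{"dp": [0,0,62],"rotation": [0,0,0]},{"dp": [0,0,86],"rotation": [0,0,0]},{"dp": [0,0,112],"rotation": [0,0,0]},{"dp": [0,0,135],"rotation": [0,0,0]},{"dp": [0,0,150],"rotation": [0,0,0]}]}}

```text
clock: 8.27
tcp_pos: [0.5063, 0.1639, 0.2183]
eef_rot: [0.002, 0.284, 0.959, 0.001]
wrist_force: [0.9, 1.0, -1.0]
width: 0.664
```

Emit:
{"name": "carry_out", "arguments": {"deltas": [{"dp": [0,0,0],"rotation": [0,0,0]},{"dp": [0,0,0],"rotation": [0,0,0]},{"dp": [0,0,0],"rotation": [0,0,0]},{"dp": [0,0,0],"rotation": [0,0,0]}]}}

```text
clock: 8.6
tcp_pos: [0.5057, 0.1638, 0.2171]
eef_rot: [0.001, 0.284, 0.959, 0.0]
wrist_force: [-0.3, -0.6, -1.3]
width: 0.659
```

Run:
```python
from h import *
st=manip.read_state();print(st['tcp_pos'],st['width'],st['wrist_force'],st['eef_rot'])
s=snap('wrist','w7.png'); np.savez('w7.npz',**{k:np.array(v) for k,v in s.items()})
s=snap('side','s7.png');np.savez('s7.npz',**{k:np.array(v) for k,v in s.items()}); cv2.imwrite('pics/s7c.png',cv2.resize(s['frame'][100:260,200:360],None,fx=3.5,fy=3.5,interpolation=2))
```

```text
[0.50572077 0.16381449 0.21707916] 0.659380712095147 [-0.29619635 -0.6293806  -1.27681642] [6.80878674e-04 2.83545780e-01 9.58958418e-01 2.83375203e-04]
```

View pics/w7.png

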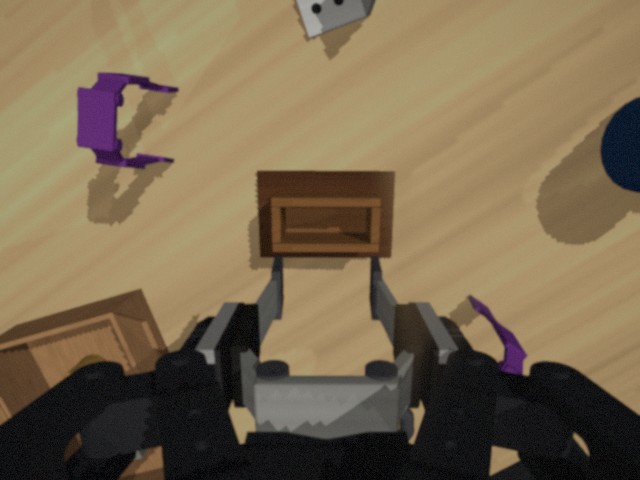

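View pics/s7c.png

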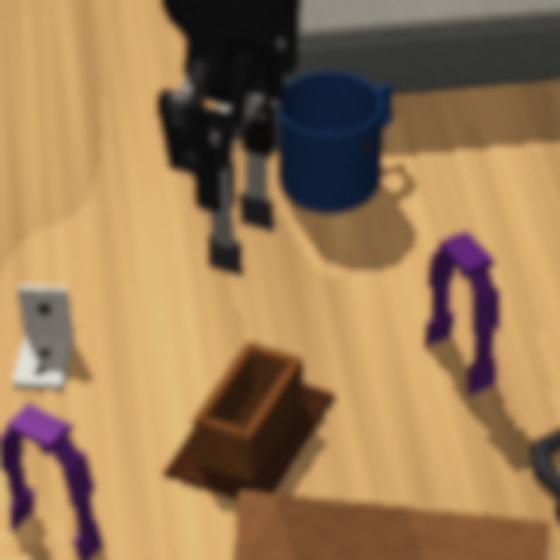

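The tongs are out of the stand and held, with the jaw tips at (278,262) and (375,262) in the wrist view. I'm carrying them over the bushing and turning +16.5° to line up with the carton's y.

Emit:
{"name": "carry_out", "arguments": {"deltas": [{"dp": [0,-15,0],"rotation": [0,0,1]},{"dp": [0,-45,0],"rotation": [0,0,3]},{"dp": [1,-80,0],"rotation": [0,0,5]},{"dp": [1,-118,0],"rotation": [0,0,8]},{"dp": [2,-156,0],"rotation": [0,0,11]},{"dp": [2,-194,0],"rotation": [0,0,13]},{"dp": [3,-230,0],"rotation": [0,0,15]},{"dp": [3,-256,0],"rotation": [0,0,16.5]}]}}

```text
clock: 9.37
tcp_pos: [0.5084, -0.0949, 0.2167]
eef_rot: [0.0, 0.143, 0.99, 0.0]
wrist_force: [-0.4, 0.5, -1.3]
width: 0.661
```

Emit:
{"name": "carry_out", "arguments": {"deltas": [{"dp": [0,-4,0],"rotation": [0,0,0]},{"dp": [0,-4,0],"rotation": [0,0,0]},{"dp": [0,-4,0],"rotation": [0,0,0]}]}}

```text
clock: 9.62
tcp_pos: [0.5082, -0.0986, 0.2163]
eef_rot: [-0.0, 0.143, 0.99, 0.001]
wrist_force: [0.0, 0.4, -1.1]
width: 0.664
```

Run:
```python
from h import *
st=manip.read_state();q=st['eef_rot'];print(st['tcp_pos'],st['width'],q,'tooly',2*np.degrees(np.arctan2(q[2],q[1]))-90)
s=snap('wrist','w8.png'); np.savez('w8.npz',**{k:np.array(v) for k,v in s.items()})
w=dict(np.load('w7.npz'));c=cloud(w)
for v in range(250,310,6): print(v,[(u,c[v,u].round(3).tolist()) for u in (272,278,376,381)])
```

```text
[ 0.50820635 -0.0985536   0.21626792] 0.664371931652381 [-4.94393670e-05  1.43290358e-01  9.89680526e-01  5.72713721e-04] tooly 73.52341702479353
250 [(272, [0.506, 0.108, 0.003]), (278, [0.502, 0.123, 0.045]), (376, [0.542, 0.186, 0.046]), (381, [0.557, 0.188, 0.005])]
256 [(272, [0.51, 0.105, 0.004]), (278, [0.484, 0.152, 0.169]), (376, [0.559, 0.181, 0.004]), (381, [0.562, 0.185, 0.004])]
262 [(272, [0.515, 0.101, 0.0]), (278, [0.484, 0.153, 0.179]), (376, [0.508, 0.189, 0.178]), (381, [0.568, 0.182, 0.0])]
268 [(272, [0.484, 0.151, 0.187]), (278, [0.485, 0.153, 0.187]), (376, [0.508, 0.188, 0.187]), (381, [0.509, 0.19, 0.186])]
274 [(272, [0.485, 0.151, 0.191]), (278, [0.486, 0.153, 0.192]), (376, [0.508, 0.187, 0.192]), (381, [0.51, 0.189, 0.192])]
280 [(272, [0.487, 0.15, 0.193]), (278, [0.488, 0.152, 0.192]), (376, [0.511, 0.186, 0.191]), (381, [0.512, 0.188, 0.192])]
286 [(272, [0.488, 0.15, 0.198]), (278, [0.491, 0.15, 0.191]), (376, [0.513, 0.184, 0.192]), (381, [0.512, 0.187, 0.198])]
292 [(272, [0.489, 0.149, 0.2]), (278, [0.493, 0.148, 0.192]), (376, [0.515, 0.183, 0.192]), (381, [0.513, 0.186, 0.2])]
298 [(272, [0.492, 0.147, 0.2]), (278, [0.495, 0.147, 0.192]), (376, [0.518, 0.182, 0.192]), (381, [0.515, 0.184, 0.201])]
304 [(272, [0.493, 0.147, 0.203]), (278, [0.497, 0.145, 0.191]), (376, [0.52, 0.18, 0.191]), (381, [0.517, 0.183, 0.202])]
```

View pics/w8.png

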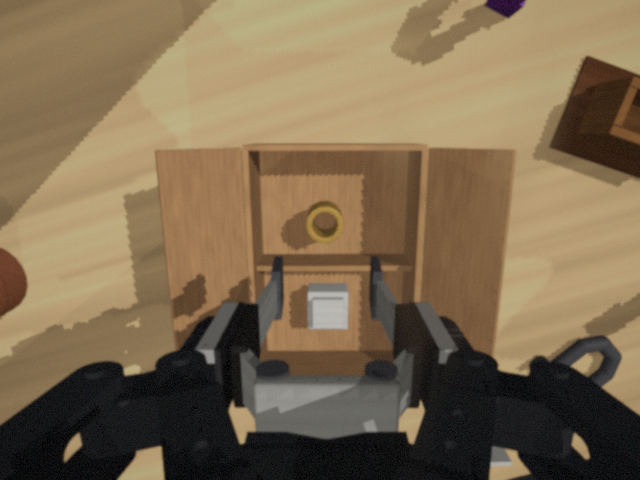

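Run:
```python
from h import *
w=dict(np.load('w8.npz'));c=cloud(w);st=manip.read_state()
B=c[195:250,300:350];p=B[(B[...,2]>.03)&(B[...,2]<.042)];r=cv2.minEnclosingCircle((p[:,:2]*1000).astype(np.float32));print(len(p),r,np.median(p[:,2]))
u=np.argwhere((c[195:250,300:350,2]>.03)&(c[195:250,300:350,2]<.042))[:,::-1]+[300,195]
w2=dict(np.load('w2.npz'));c2=cloud(w2)[155:210,265:325,2];u2=np.argwhere((c2>.03)&(c2<.042))[:,::-1]+[265,155]
f=lambda u:cv2.minEnclosingCircle(u.astype(np.float32))[0]
print('tri w8/w2',f(u),f(u2),tri(w,f(u),w2,f(u2)))
d=np.array(r[0])/1000-st['tcp_pos'][:2];a=np.radians(73.5);print('off',d,'y',d@[np.cos(a),np.sin(a)],'x',d@[np.sin(a),-np.cos(a)])
```

```text
670 ((508.7173767089844, -99.26808166503906), 15.059976577758789) 0.03572993042165054
tri w8/w2 (324.6462097167969, 223.67715454101562) (292.9203796386719, 181.4827880859375) (array([ 0.50881009, -0.09944553,  0.03167712]), np.float64(0.000181056826407854))
off [ 0.00042898 -0.00126503] y -0.0010910981842044197 x 0.0007706011735032124
```

The bushing is within about 1 mm of the tongs' middle. Descending.

Emit:
{"name": "carry_out", "arguments": {"deltas": [{"dp": [0,-1,-15],"rotation": [0,0,0]},{"dp": [0,-1,-35],"rotation": [0,0,0]},{"dp": [0,-1,-58],"rotation": [0,0,0]},{"dp": [0,-1,-80],"rotation": [0,0,0]},{"dp": [0,-1,-98],"rotation": [0,0,0]},{"dp": [0,-1,-108],"rotation": [0,0,0]},{"dp": [0,-1,-110],"rotation": [0,0,0]}]}}

```text
clock: 10.25
tcp_pos: [0.5073, -0.0972, 0.1047]
eef_rot: [-0.001, 0.142, 0.99, 0.001]
wrist_force: [0.8, -0.6, -2.1]
width: 0.658
```

Run:
```python
from h import *
st=manip.read_state();print(st['tcp_pos'],st['width'],st['wrist_force'])
s=snap('wrist','w9.png'); np.savez('w9.npz',**{k:np.array(v) for k,v in s.items()})
```

```text
[ 0.5073142  -0.09721563  0.10474375] 0.65834035825365 [ 0.75778616 -0.64406963 -2.12950276]
```

View pics/w9.png

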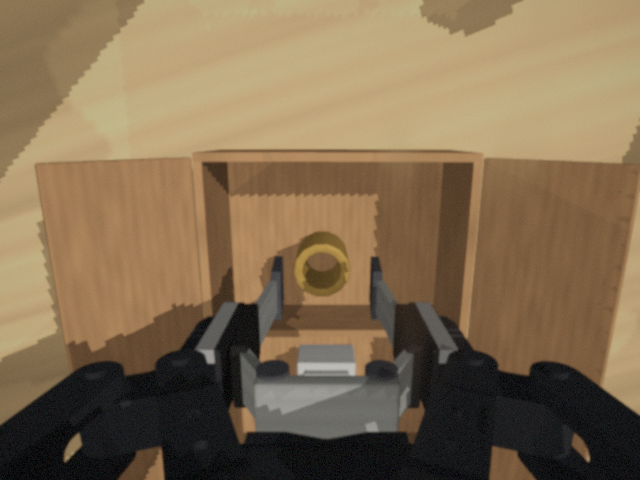

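Emit:
{"name": "carry_out", "arguments": {"deltas": [{"dp": [2,-3,0],"rotation": [0,0,0]},{"dp": [2,-3,-3],"rotation": [0,0,0]},{"dp": [2,-3,-8],"rotation": [0,0,0]},{"dp": [2,-3,-15],"rotation": [0,0,0]},{"dp": [2,-3,-22],"rotation": [0,0,0]},{"dp": [2,-3,-26],"rotation": [0,0,0]},{"dp": [2,-3,-26],"rotation": [0,0,0]}]}}

```text
clock: 10.88
tcp_pos: [0.5091, -0.1004, 0.0784]
eef_rot: [-0.002, 0.142, 0.99, 0.001]
wrist_force: [-0.4, 0.7, -0.6]
width: 0.66
```

Run:
```python
from h import *
st=manip.read_state();print(st['tcp_pos'],st['width'],st['wrist_force'])
s=snap('wrist','w10.png'); np.savez('w10.npz',**{k:np.array(v) for k,v in s.items()})
```

```text
[ 0.50908248 -0.10036487  0.07844327] 0.6601618930819447 [-0.35595226  0.66240283 -0.61429909]
```

View pics/w10.png

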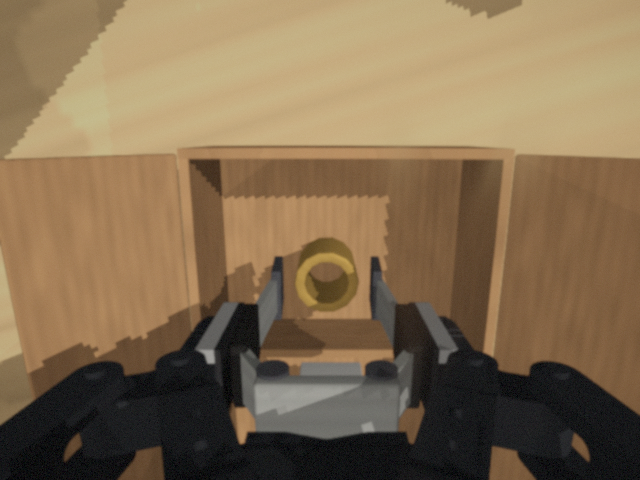

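The ring (column 327) is centred between the jaws (278 and 376). Lowering the last 20 mm.

Emit:
{"name": "carry_out", "arguments": {"deltas": [{"dp": [0,1,-5],"rotation": [0,0,0]},{"dp": [0,1,-10],"rotation": [0,0,0]},{"dp": [0,1,-15],"rotation": [0,0,0]},{"dp": [0,1,-19],"rotation": [0,0,0]},{"dp": [0,1,-20],"rotation": [0,0,0]},{"dp": [0,1,-20],"rotation": [0,0,0]}]}}

```text
clock: 11.43
tcp_pos: [0.5091, -0.0994, 0.0586]
eef_rot: [-0.002, 0.142, 0.99, 0.001]
wrist_force: [-0.0, 0.7, -0.9]
width: 0.665
```

Run:
```python
from h import *
st=manip.read_state();print(st['tcp_pos'],st['width'],st['wrist_force'])
s=snap('wrist','w11.png'); np.savez('w11.npz',**{k:np.array(v) for k,v in s.items()})
```

```text
[ 0.50912116 -0.09935644  0.05861516] 0.6653644916313912 [-0.00634893  0.65837688 -0.85629242]
```

View pics/w11.png

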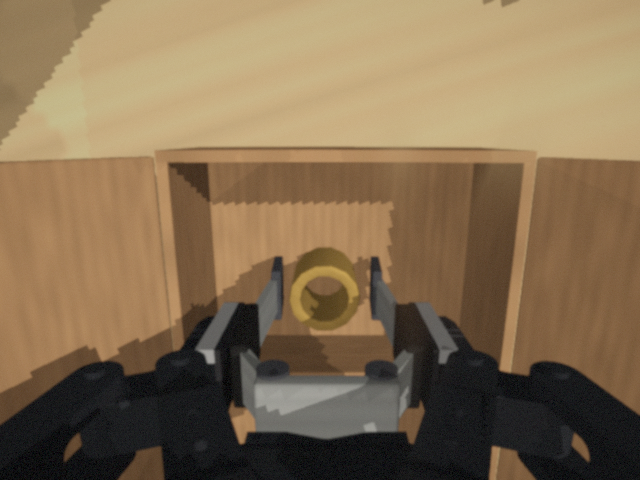

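Emit:
{"name": "carry_out", "arguments": {"deltas": [{"dp": [0,0,0],"rotation": [0,0,0]},{"dp": [0,0,0],"rotation": [0,0,0]},{"dp": [0,0,0],"rotation": [0,0,0]}], "hand": 0.38, "squeeze": 40}}

```text
clock: 11.73
tcp_pos: [0.5094, -0.0995, 0.0591]
eef_rot: [-0.001, 0.142, 0.99, 0.001]
wrist_force: [-0.1, 0.4, -1.8]
width: 0.621
```

Emit:
{"name": "carry_out", "arguments": {"deltas": [{"dp": [0,0,0],"rotation": [0,0,0]},{"dp": [0,0,0],"rotation": [0,0,0]},{"dp": [0,0,0],"rotation": [0,0,0]},{"dp": [0,0,0],"rotation": [0,0,0]},{"dp": [0,0,0],"rotation": [0,0,0]}], "hand": 0.6, "squeeze": 52}}

```text
clock: 12.15
tcp_pos: [0.5094, -0.0995, 0.0591]
eef_rot: [-0.001, 0.142, 0.99, 0.001]
wrist_force: [0.1, -0.1, 0.0]
width: 0.597
```

Run:
```python
from h import *
st=manip.read_state();print(st['tcp_pos'],st['width'],st['wrist_force'])
s=snap('wrist','w12.png'); np.savez('w12.npz',**{k:np.array(v) for k,v in s.items()})
```

```text
[ 0.50944334 -0.09949348  0.05912542] 0.5974983358357128 [ 0.1130467  -0.13658048  0.04273926]
```

View pics/w12.png

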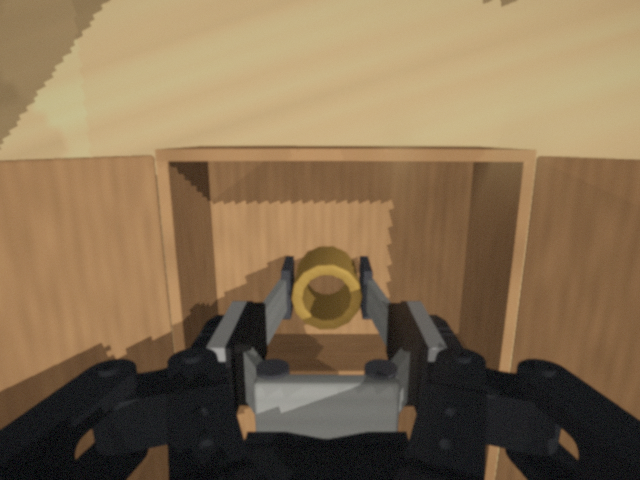

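The fingers stopped at about 51 mm, with both jaws on the bushing. Lifting gently.

Emit:
{"name": "carry_out", "arguments": {"deltas": [{"dp": [0,0,2],"rotation": [0,0,0]},{"dp": [0,0,5],"rotation": [0,0,0]},{"dp": [0,0,9],"rotation": [0,0,0]},{"dp": [0,0,14],"rotation": [0,0,0]},{"dp": [0,0,20],"rotation": [0,0,0]},{"dp": [0,0,27],"rotation": [0,0,0]},{"dp": [0,0,34],"rotation": [0,0,0]},{"dp": [0,0,40],"rotation": [0,0,0]}]}}

```text
clock: 12.87
tcp_pos: [0.5096, -0.0995, 0.1001]
eef_rot: [-0.001, 0.142, 0.99, 0.001]
wrist_force: [0.5, -0.1, -2.3]
width: 0.6
```

Run:
```python
from h import *
st=manip.read_state();print(st['tcp_pos'],st['width'],st['wrist_force'])
s=snap('wrist','w13.png'); np.savez('w13.npz',**{k:np.array(v) for k,v in s.items()})
```

```text
[ 0.50963794 -0.09952847  0.10014695] 0.5995167817052673 [ 0.47392764 -0.12856919 -2.30785163]
```

View pics/w13.png

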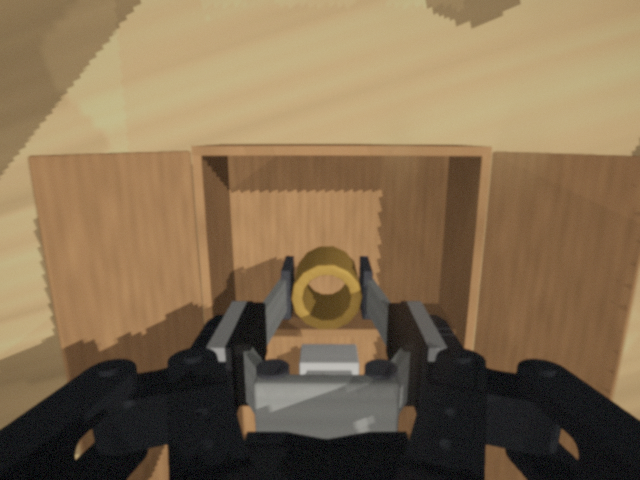

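The bushing has risen with the jaws: it sits at the same pixels while the carton drops away. Lifting to full height.

Emit:
{"name": "carry_out", "arguments": {"deltas": [{"dp": [0,0,10],"rotation": [0,0,0]},{"dp": [0,0,28],"rotation": [0,0,0]},{"dp": [0,0,50],"rotation": [0,0,0]},{"dp": [0,0,75],"rotation": [0,0,0]},{"dp": [0,0,100],"rotation": [0,0,0]},{"dp": [0,0,125],"rotation": [0,0,0]},{"dp": [0,0,145],"rotation": [0,0,0]},{"dp": [0,0,155],"rotation": [0,0,0]}]}}

```text
clock: 13.58
tcp_pos: [0.5106, -0.0999, 0.2587]
eef_rot: [0.001, 0.142, 0.99, 0.0]
wrist_force: [0.3, 0.5, -0.9]
width: 0.598
```

Emit:
{"name": "carry_out", "arguments": {"deltas": [{"dp": [0,0,0],"rotation": [0,0,0]},{"dp": [0,0,0],"rotation": [0,0,0]},{"dp": [0,0,0],"rotation": [0,0,0]},{"dp": [0,0,0],"rotation": [0,0,0]},{"dp": [0,0,0],"rotation": [0,0,0]},{"dp": [0,0,0],"rotation": [0,0,0]},{"dp": [0,0,0],"rotation": [0,0,0]},{"dp": [0,0,0],"rotation": [0,0,0]}]}}

```text
clock: 14.25
tcp_pos: [0.5105, -0.0998, 0.2585]
eef_rot: [0.001, 0.142, 0.99, 0.0]
wrist_force: [-0.0, 0.5, -1.8]
width: 0.599
```

Run:
```python
from h import *
st=manip.read_state();print(st['tcp_pos'],st['width'],st['wrist_force'],abs(st['qd']).max())
s=snap('wrist','w14.png'); c=cloud(s); B=c[240:335,290:365]; print('ring top z',np.median(B[55:85,5:65,2][B[55:85,5:65,2]>.1]) if (B[55:85,5:65,2]>.1).any() else None)
for U in((110,190),(450,520)):
  sl=c[180:290:8,U[0]:U[1]:6].reshape(-1,3); sl=sl[(sl[:,2]>.06)&(sl[:,2]<.11)]
  if len(sl)>10:
    a=np.radians(-16.43);L=sl[:,:2]@[-np.sin(a),np.cos(a)]; print('flap',np.pi-abs(np.arctan(np.polyfit(L,sl[:,2],1)[0])),len(sl))
s=snap('side','s14.png'); cv2.imwrite('pics/s14c.png',cv2.resize(s['frame'][130:350,180:430],None,fx=2.7,fy=2.7,interpolation=2))
```

```text
[ 0.51049388 -0.09984438  0.25850051] 0.5991172004524433 [-0.04962564  0.46141085 -1.78297103] 0.0035422755494876
ring top z 0.23281135232604536
flap 2.983688282622402 14
flap 2.419473831240578 85
```

View pics/w14.png

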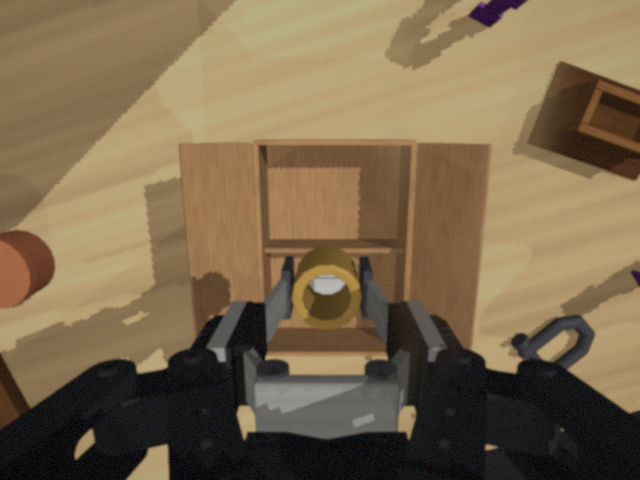

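View pics/s14c.png

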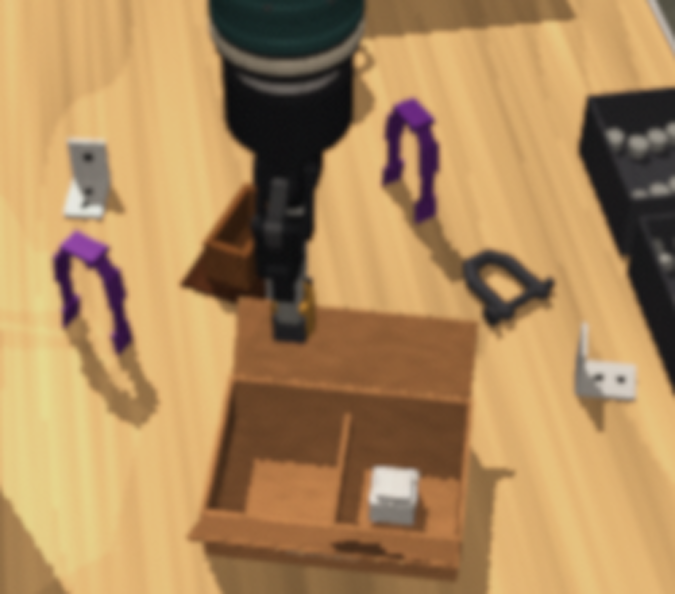

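The bushing top is at 0.233, so its underside is about 0.20. The cap sits in its cell and the bystanders are unmoved. The left-column flap fit (2.98) sampled columns 110-190, mostly off the flap, so I'll redo it and then hand in.

Run:
```python
from h import *
s=snap('wrist','w15.png'); c=cloud(s); a=np.radians(-16.43)
ok=True
for U in((195,250),(420,475)):
  sl=c[160:300:6,U[0]:U[1]:4].reshape(-1,3); sl=sl[(sl[:,2]>.057)&(sl[:,2]<.11)]
  L=sl[:,:2]@[-np.sin(a),np.cos(a)]; f=np.pi-abs(np.arctan(np.polyfit(L,sl[:,2],1)[0])); print('flap',f,len(sl)); ok&=1.95<f<2.6
st=manip.read_state(); print(st['width'],st['tcp_pos'])
if ok: print(manip.job_done())
```

```text
flap 2.414935223159467 333
flap 2.3852689965334823 336
0.5984697668790793 [ 0.5105856  -0.09987032  0.25867207]
the job is handed in; nothing more can be done
None
```

I folded both flaps outwards, lifted the grey steel tongs straight out of the stand, and used them to pick the greased bushing out of its cell. I handed the job in at about 14 s with the bushing held still above the carton; no verdict was reported.

**Last checks before handing in:**
- **Flaps:** they measured about 2.41 and 2.39 rad. An earlier fit of one flap gave 2.98, because it sampled pixels mostly off the flap. I redid it before handing in.
- **Bushing:** its top was at 0.233 m, so its underside was about 0.20 m above the shelf. It sat between both jaws, over the carton but well above it. The gripper never came near it.
- **Grip:** 52 N squeeze, with the fingers stopped at about 51 mm across the pads and nearly no joint motion. I could not measure the jaw force directly.
- **Other things:** the cap was still in its cell. The clevis and both brackets looked unmoved in the side picture. The mug and tin were not in that final crop, but the arm never went close to either.
- **Disagreements:** tongs and stand positions from the top and wrist cameras differed by 2–3 mm. Two early bushing triangulations failed on poor colour masks, so I used the depth readings instead. The later triangulation, from two wrist views, agreed with them in x and y but put the top about 4 mm lower.

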